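# Queue the lock barrels by length at the coin test track

### The arm

A 7-joint arm with a two-finger parallel gripper is mounted at the origin on the work surface. World frame = base frame: x ahead of the robot, y to its left, z up, the work surface at z = 0. Lengths are in m, angles in degrees, forces in N, time in s.
With the tool pointing down it reaches from about 0.4 to 0.85 m from the base axis. Payload 10.4 kg.
Tool frame: the origin (TCP) lies at the very end of the fingers, on their centre line; the grasp point (between the pads) lies 19 mm behind it; z points along the fingers, y is the direction in which the jaws open and shut (so a half turn about z gives the same grasp; the last joint's range is limited). The gripper opens to 85 mm and grips with 20 to 120 N. Pads are 22 mm wide; open, the fingers measure 114 mm over their backs; the gripper's body (76 mm by 85 mm) begins 54 mm behind the grasp point. The pads swing forward as they close: fully open they stand 13 mm farther back than shut.
Start: joints at [65.168, 19.034, -3.707, 83.658, 1.238, 77.344, -5.071], TCP at [0.25, -0.573, 0.231] pointing down, gripper open.
Joint ranges: [-148.97, 148.97], [-28.65, 121.19], [-84.17, 76.75], [9.2, 138.47], [-72.65, 252.65], [3.7, 117.97], [-149.18, 149.18]. Speed limits (degrees/s): [127.2, 127.2, 159.86, 159.86, 180, 180, 180].

### API

Orientations are given as a 3x3 rotation matrix whose columns are the frame's x, y, z axes.
In Python, from cell import arm, cams, finder gives the robot as it stands. Calls block until the motion is done:
- arm.move_pose(position, orientation): joint-space move of the TCP to a pose.
- arm.move_straight(position, vel=0.15, attitude=None, f_stop=None): straight line of the TCP; attitude=None keeps the orientation; vel is the mean speed in m/s. With f_stop (N) it stops when the force on the tool has changed by that much, and returns True; else False.
- arm.move_j(angles): joint-space move.
- arm.release() and arm.close(squeeze=None): open the fingers fully, or close them until they stop; squeeze is the grip in N (None keeps the last).
- arm.pause(seconds).
- arm.solve_ik(position, orientation): joint angles nearest the present ones, or None.
- arm.state(): the state.
- cams.get_image(name): name is "scene" or "top" or "wrist"; returns a dict with "img" (480x640x3 uint8, blue, green, red), "fx", "fy", "cx", "cy" (pixels), "R" (3x3) and "t" (3): a world point X has camera coordinates R X + t. Camera axes: x right, y down, z forward; pixel columns grow to the right and rows downward; lengths in m; the calibration is good to about 2 mm. The wrist camera is an equidistant fisheye: a pixel r from the principal point sees the ray r / f radians off the axis. A picture is of the moment at which its call begins. There is no depth.
A pose or a line that the arm cannot do raises arm.IKError and nothing moves.
- arm.hand_in(): hands the job in, once; it reports no verdict.
Trained networks look in a picture, given as the dict that the camera call returned (one of the last four; its "shot" number tells which), for a name from the list of things; names that differ only in an ending like _2 or _b are one class to them, and where a whole thing is asked for, a point or a joint stands for the part that bears it (a point fixed in the world has none). Each returns a list of dicts, best first, with "conf" (0 to 1); they miss things now and then, are a little off and sometimes report something else, mostly with a low value. They report only what shows in the picture. A call takes as long as a camera call. They do not tell look-alikes from the thing itself.
- finder.trace(picture, label): "region" (480x640 bool, what is visible of it) and "xy" ([column, row] in pixels, amid what is visible of it).
- finder.place_of(picture, label): "xy" ([column, row] in pixels: a listed point, or the origin of a listed thing).
The state is a dict: "time": time; "joint_positions": joint angles; "qvel": joint speeds; "tau": joint torques, N m; "eef_pos": TCP position; "tool_rot": TCP orientation; "ft_force": force on the tool from outside, world axes, zero at the start; "ft_torque": the same for the moment, N m; "opening": finger opening in m.
Only numpy, scipy, OpenCV 4.12 (cv2) and the standard library are available. Lean on these libraries where they do the work, as an engineer would, in place of code of your own. Each camera call takes 0.05 s, during which the arm holds its last target.

### The job

Set the four brass lock barrels out for testing: stand one upright, head down, in each of the four round rubber-lined seats on the test board, in order of length. The shortest goes in the seat next to the coin track with the little spring gate, the longest in the seat farthest from it; let go of them all.

Things in the scene. Friction and masses are not known exactly. Their poses are not given: they have to be found in the camera images.
- barrel20_mid (a point): shortest brass lock barrel, 36 mm tall, loose, standing on its round head (30 mm diameter, 8 mm thick). Above the head a 19 mm diameter barrel from 8 to 28 mm above the underside (grip here), topped by a 7 mm square stub 8 mm high. 80 g. Point: on the axis, half-way up (18 mm above the underside); z up. At first nothing else lies within 20 mm
- barrel30_mid (a point): second shortest brass lock barrel, 46 mm tall, loose, standing on its round head (30 mm diameter, 8 mm thick). Above the head a 19 mm diameter barrel from 8 to 38 mm above the underside (grip here), topped by a 7 mm square stub 8 mm high. 95 g. Point: on the axis, half-way up (23 mm above the underside); z up. At first nothing else lies within 20 mm
- barrel40_mid (a point): second longest brass lock barrel, 56 mm tall, loose, standing on its round head (30 mm diameter, 8 mm thick). Above the head a 19 mm diameter barrel from 8 to 48 mm above the underside (grip here), topped by a 7 mm square stub 8 mm high. 110 g. Point: on the axis, half-way up (28 mm above the underside); z up. At first nothing else lies within 20 mm
- barrel50_mid (a point): longest brass lock barrel, 66 mm tall, loose, standing on its round head (30 mm diameter, 8 mm thick). Above the head a 19 mm diameter barrel from 8 to 58 mm above the underside (grip here), topped by a 7 mm square stub 8 mm high. 125 g. Point: on the axis, half-way up (33 mm above the underside); z up. At first nothing else lies within 20 mm
- seat1: one of four equal round grey plastic seats with black rubber floors in a straight row, 58 mm apart, fixed on a 6 mm aluminium board; it may hold any place in the row. Outside diameter 54 mm, inside 46 mm; flat floor 2 mm and rim 5 mm above the origin, the centre of its underside on the board. z up, y along the row, x across it, away from the robot
- seat2: one of four equal round grey plastic seats with black rubber floors in a straight row, 58 mm apart, fixed on a 6 mm aluminium board; it may hold any place in the row. Outside diameter 54 mm, inside 46 mm; flat floor 2 mm and rim 5 mm above the origin, the centre of its underside on the board. z up, y along the row, x across it, away from the robot
- seat3: one of four equal round grey plastic seats with black rubber floors in a straight row, 58 mm apart, fixed on a 6 mm aluminium board; it may hold any place in the row. Outside diameter 54 mm, inside 46 mm; flat floor 2 mm and rim 5 mm above the origin, the centre of its underside on the board. z up, y along the row, x across it, away from the robot
- seat4: one of four equal round grey plastic seats with black rubber floors in a straight row, 58 mm apart, fixed on a 6 mm aluminium board; it may hold any place in the row. Outside diameter 54 mm, inside 46 mm; flat floor 2 mm and rim 5 mm above the origin, the centre of its underside on the board. z up, y along the row, x across it, away from the robot
- coin_track: coin test track, fixed on the board in line with the seats beyond one end (left or right). Origin: on the board under its small spring-hinged gate between two 9 mm posts, 88 mm from the nearest seat centre. Narrow walled track, 61 mm high, 46 mm wide, running 110 mm along +x, away from the robot; y along the row. Beyond the other end: a stainless coin slide mechanism, a 44 mm high box
Things that resemble listed ones, but are neither listed nor needed, are in the scene too. Leave any blue or pink look-alike of the part that bears barrel50_mid alone.

How it is judged (in metres and radians):
At the end, for the whole second after the job is handed in: Each barrel stands upright (within 0.1 rad) on the floor of its own seat, its axis within 12 mm of the seat's centre: the shortest in the seat nearest the coin track's gate, then the second shortest, the second longest, and the longest in the farthest seat; all released and at rest (horizontal distance between barrel20_mid and coin_track between 0.068 and 0.108 m and (horizontal distance between barrel20_mid and seat1 below 0.012 m or horizontal distance between barrel20_mid and seat2 below 0.012 m or horizontal distance between barrel20_mid and seat3 below 0.012 m or horizontal distance between barrel20_mid and seat4 below 0.012 m) and height (world z) of barrel20_mid between 0.022 and 0.03 m and angle between each of barrel20_mid, barrel30_mid, barrel40_mid, barrel50_mid's own z axis and vertical below 0.1 rad and linear speed of each of barrel20, barrel30, barrel40, barrel50 below 0.01 m/s and contact force between each of barrel20, barrel30, barrel40, barrel50 and the fingers below 0.05 N and horizontal distance between barrel30_mid and coin_track between 0.126 and 0.166 m and (horizontal distance between barrel30_mid and seat1 below 0.012 m or horizontal distance between barrel30_mid and seat2 below 0.012 m or horizontal distance between barrel30_mid and seat3 below 0.012 m or horizontal distance between barrel30_mid and seat4 below 0.012 m) and height (world z) of barrel30_mid between 0.027 and 0.035 m and horizontal distance between barrel40_mid and coin_track between 0.184 and 0.224 m and (horizontal distance between barrel40_mid and seat1 below 0.012 m or horizontal distance between barrel40_mid and seat2 below 0.012 m or horizontal distance between barrel40_mid and seat3 below 0.012 m or horizontal distance between barrel40_mid and seat4 below 0.012 m) and height (world z) of barrel40_mid between 0.032 and 0.04 m and horizontal distance between barrel50_mid and coin_track between 0.242 and 0.282 m and (horizontal distance between barrel50_mid and seat1 below 0.012 m or horizontal distance between barrel50_mid and seat2 below 0.012 m or horizontal distance between barrel50_mid and seat3 below 0.012 m or horizontal distance between barrel50_mid and seat4 below 0.012 m) and height (world z) of barrel50_mid between 0.037 and 0.045 m); the robot touches nothing.
It also fails if it takes over 115 s, if anything falls off the work surface, if the arm or the gripper's body presses on something with over 40 N, if the wrist force passes 120 N, or if a joint passes its speed limit or range.

## Working session

There is one attempt and no reset: what is moved stays moved. The work goes in short steps, each a Python script; the robot and the scene stay as the last script left them, time stands still between calls to the robot, and variables do not carry over. Pictures are saved under pics/ and viewed, and the job is handed in when it is done.

```bash
ls; mkdir -p pics
python3 - <<'E'
from cell import arm,cams,finder
import cv2
for n in ("scene","top"):
    p=cams.get_image(n); cv2.imwrite(f"pics/{n}0.png",p["img"])
    print(n,p["fx"],p["fy"],p["cx"],p["cy"],p["R"],p["t"],p["shot"])
    for l in ["barrel20_mid","barrel30_mid","barrel40_mid","barrel50_mid","seat1","coin_track"]:
        print(l,[( [round(float(v),1) for v in d["xy"]],round(d["conf"],2)) for d in finder.place_of(p,l)])
s=arm.state();print(s["time"],s["eef_pos"],s["tool_rot"],s["opening"])
E
```

```text
pics
scene 564.2786051384825 564.2786051384825 313.81554840684817 240.9631798948022 [[ 0.40814181  0.91290353  0.00523492]
 [ 0.59809816 -0.26305728 -0.75702012]
 [-0.68970926  0.31210256 -0.6533706 ]] [-0.23499026 -0.27161407  1.407779  ] 1
barrel20_mid [([233.6, 250.2], 0.77)]
barrel30_mid [([144.8, 275.5], 0.52)]
barrel40_mid [([328.4, 210.9], 0.8)]
barrel50_mid [([399.8, 193.5], 0.84), ([432.9, 204.3], 0.8), ([418.3, 176.6], 0.67)]
seat1 [([339.9, 294.0], 0.92), ([284.9, 326.2], 0.86), ([310.7, 309.4], 0.74), ([253.0, 342.3], 0.69)]
coin_track [([201.6, 362.9], 0.73)]
top 578.8697293908613 578.8697293908613 316.35204694442774 237.02981842975777 [[-4.37585780e-03 -9.99990056e-01  8.60391646e-04]
 [-9.91920851e-01  4.23145960e-03 -1.26787695e-01]
 [ 1.26782793e-01 -1.40824534e-03 -9.91929504e-01]] [0.03455979 0.54474138 1.1020096 ] 2
barrel20_mid [([393.6, 279.2], 0.62)]
barrel30_mid [([468.5, 278.3], 0.71)]
barrel40_mid [([285.9, 290.5], 0.57)]
barrel50_mid [([178.7, 265.2], 0.65), ([170.4, 303.1], 0.6), ([204.4, 287.7], 0.59)]
seat1 [([321.2, 192.6], 0.98), ([403.2, 183.2], 0.81), ([375.0, 190.1], 0.61), ([348.7, 195.2], 0.58)]
coin_track [([448.2, 173.8], 0.62)]
0.7 [ 0.24957203 -0.57301727  0.23133956] [[ 9.16816694e-01  3.99308339e-01  2.45755144e-05]
 [ 3.99308340e-01 -9.16816690e-01 -8.51597762e-05]
 [-1.14737671e-05  8.78891122e-05 -9.99999996e-01]] 0.08538635799018146
```

View pics/scene0.png

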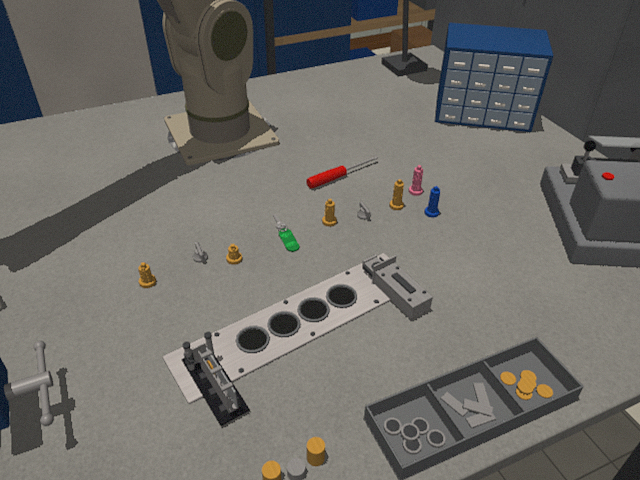

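View pics/top0.png

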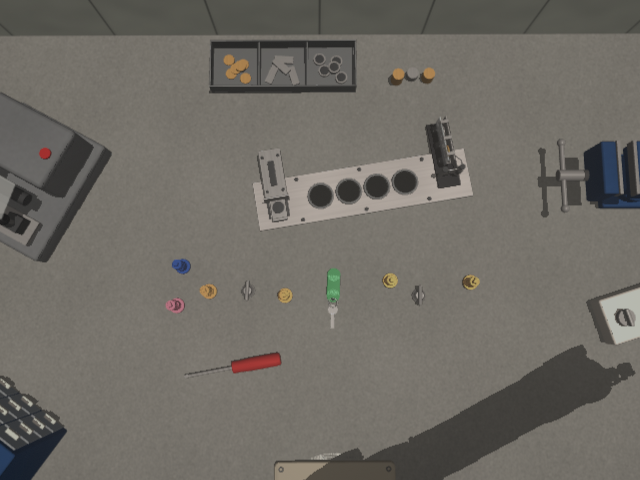

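Run:
```python
import cv2
a=cv2.imread("pics/scene0.png")[130:300,100:480]; cv2.imwrite("pics/c1.png",cv2.resize(a,None,fx=2.1,fy=2.1,interpolation=cv2.INTER_CUBIC))
```

```text
(no output)
```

View pics/c1.png

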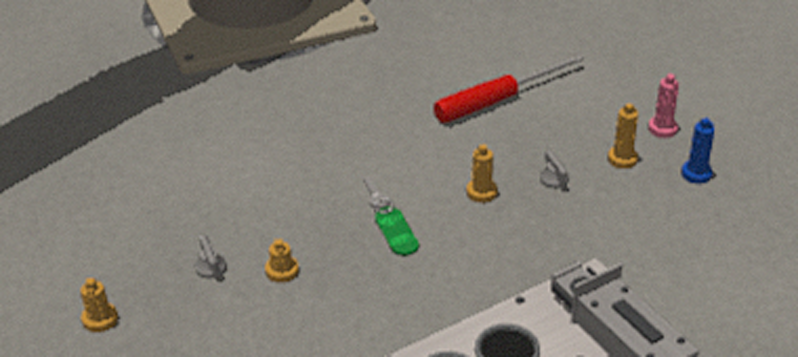

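The candidates for the barrels, by scene pixel, are:
- **Brass:** (145,275) 46 mm, (234,252) shortest, (329,212) 56 mm and (398,194) longest.
- **Look-alikes to leave alone:** pink (417,180) and blue (433,202).
- **Other objects:** grey keys at (200,253) and (363,211).

I choose the four brass ones, and the close crop confirms them. The coin track with the gate is on the right in the top view, near (448,175), and the slide box is on the left. Next I'll triangulate.

```bash
cat > h.py <<'E'
from cell import arm,cams,finder
import numpy as np, cv2
def ray_at_z(p,uv,z):
    d=np.array([(uv[0]-p["cx"])/p["fx"],(uv[1]-p["cy"])/p["fy"],1.])
    R=np.array(p["R"]);t=np.array(p["t"]); c=-R.T@t; d=R.T@d
    return c+d*(z-c[2])/d[2]
def proj(p,X):
    q=np.array(p["R"])@X+p["t"]; return np.array([p["fx"]*q[0]/q[2]+p["cx"],p["fy"]*q[1]/q[2]+p["cy"]])
E
python3 - <<'E'
from h import *
for n in ("scene","top"):
    p=cams.get_image(n); print(n)
    for l,z in dict(barrel20_mid=.018,barrel30_mid=.023,barrel40_mid=.028,barrel50_mid=.033,seat1=.006,coin_track=.006).items():
        for d in finder.place_of(p,l): print(" ",l,"place",ray_at_z(p,d["xy"],z)[:2].round(4),round(d["conf"],2))
        if l=="coin_track": continue
        for d in finder.trace(p,l):
            m=d["region"].astype(np.uint8)
            c,_=cv2.findContours(m,0,2); c=max(c,key=cv2.contourArea)
            if l=="seat1":
                (u,v),ax,_=cv2.fitEllipse(c); print("  seat tr",ray_at_z(p,(u,v),.011)[:2].round(4),np.round(ax,1),round(d["conf"],2))
            else:
                M=cv2.moments(m); uv=(M["m10"]/M["m00"],M["m01"]/M["m00"])
                print("   tr",np.round(uv,1),ray_at_z(p,uv,z)[:2].round(4),round(d["conf"],2))
E
```

```text
scene
  barrel20_mid place [ 0.4613 -0.1144] 0.53
   tr [233.2 254.5] [ 0.4681 -0.1143] 0.83
   tr [396.6 196.6] [0.4335 0.2525] 0.64
   tr [252.3 338.3] [ 0.6684 -0.1476] 0.39
  barrel30_mid place [ 0.4643 -0.2741] 0.72
  barrel30_mid place [ 0.6737 -0.0928] 0.51
  barrel30_mid place [ 0.6583 -0.0397] 0.22
   tr [145.6 275.9] [ 0.4654 -0.273 ] 0.88
  barrel40_mid place [0.4324 0.102 ] 0.85
   tr [329.3 214. ] [0.4416 0.0933] 0.78
  barrel50_mid place [0.5003 0.297 ] 0.77
  barrel50_mid place [0.4437 0.2518] 0.63
  barrel50_mid place [0.4153 0.3135] 0.55
   tr [432.9 202.3] [0.4967 0.2979] 0.85
   tr [416.2 181.4] [0.4203 0.3061] 0.84
   tr [396.7 195.8] [0.4483 0.2423] 0.66
  seat1 place [ 0.6444 -0.0298] 0.87
  seat1 place [0.6335 0.0281] 0.78
  seat1 place [ 0.6618 -0.1462] 0.71
  seat1 place [ 0.6648 -0.0852] 0.56
  seat tr [ 0.6537 -0.0894] [25.3 31.4] 0.75
  seat tr [0.6347 0.025 ] [23.2 30.3] 0.74
  seat tr [ 0.6446 -0.0332] [23.9 30.9] 0.65
  seat tr [ 0.6631 -0.147 ] [27.9 33.7] 0.62
  coin_track place [ 0.6803 -0.2355] 0.94
top
  barrel20_mid place [ 0.4629 -0.1117] 0.57
  
[... 248 characters left out ...]
.75
   tr [348.6 191.3] [ 0.6374 -0.0325] 0.17
  barrel50_mid place [0.4945 0.3017] 0.7
  barrel50_mid place [0.4142 0.3151] 0.65
  barrel50_mid place [0.4419 0.2514] 0.49
  barrel50_mid place [0.4354 0.0946] 0.25
   tr [181.4 266.4] [0.4883 0.296 ] 0.77
   tr [175.3 305.8] [0.4121 0.3059] 0.6
   tr [208.  291.2] [0.4399 0.2432] 0.55
  seat1 place [0.634  0.0217] 0.95
  seat1 place [ 0.6534 -0.0857] 0.9
  seat1 place [ 0.6371 -0.0313] 0.84
  seat1 place [ 0.662  -0.1366] 0.69
  seat tr [ 0.6596 -0.1475] [25.3 25.6] 0.96
  seat tr [ 0.6413 -0.0328] [23.9 24.5] 0.92
  seat tr [ 0.6506 -0.0907] [24.  25.7] 0.89
  seat tr [0.6312 0.0241] [26.  26.1] 0.84
  coin_track place [ 0.682  -0.2327] 0.71
```

```bash
cat > loc.py <<'E'
from h import *
from scipy.optimize import minimize
def cyl(r,z0,z1):
    a=np.linspace(0,2*np.pi,40); return [np.c_[r*np.cos(a),r*np.sin(a),0*a+z] for z in(z0,z1)]
def hull_mask(p,xy,H,z0,S=4):
    m=np.zeros((480*1,640*1),np.uint8)
    for r,a,b in((.015,0,.008),(.0095,.008,H-.008),(.0045,H-.008,H)):
        P=np.vstack(cyl(r,a,b))+[xy[0],xy[1],z0]
        uv=np.array([proj(p,q) for q in P])
        h=cv2.convexHull((uv*16).round().astype(np.int32))
        cv2.fillConvexPoly(m,h,1,cv2.LINE_8,4)
    return m
def brass(p):
    hsv=cv2.cvtColor(cv2.GaussianBlur(p["img"],(3,3),0),cv2.COLOR_BGR2HSV)
    return ((hsv[...,0]>10)&(hsv[...,0]<32)&(hsv[...,1]>120)&(hsv[...,2]>50)).astype(np.uint8)
def locate(ps,guess,H,z0=0.):
    def centroid(m): M=cv2.moments(m,True); return np.array([M["m10"]/M["m00"],M["m01"]/M["m00"]]),M["m00"]
    out=[];res=[]
    for p in ps:
        b=brass(p); m=hull_mask(p,guess,H,z0); k=cv2.dilate(m,np.ones((13,13)))
        b=b&k; n,l,st,_=cv2.connectedComponentsWithStats(b)
        b=(l==1+np.argmax(st[1:,4])).astype(np.uint8)
        c,_=centroid(b); xy=np.array(guess,float)
        for _ in range(4):
            cm,A=centroid(hull_mask(p,xy,H,z0))
            zc=z0+H*.45
            xy=xy+(ray_at_z(p,c,zc)-ray_at_z(p,cm,zc))[:2]
        m=hull_mask(p,xy,H,z0); out.append(xy); res.append((m&b).sum()/(m|b).sum())
    return np.array(out),res
E
python3 - <<'E'
from loc import *
ps=[cams.get_image(n) for n in("scene","top")]
G={20:(.4625,-.1135),30:(.462,-.272),40:(.433,.0945),50:(.443,.246)}
for k,g in G.items():
    o,r=locate(ps,g,.016+k/1000); print(k,o.round(4).tolist(),np.round(r,2),o.mean(0).round(4))
S=np.array([[.6330,.0246],[.643,-.033],[.652,-.090],[.6613,-.147]])
a=np.array([.987,.163,0]);a/=np.linalg.norm(a);z=np.array([0,0,-1.])
for y in(a,-a):
    R=np.c_[np.cross(y,z),y,z]
    for q in list(G.values())+S.tolist():
        s=arm.solve_ik([*q,.03],R); print(None if s is None else np.round(s,0))
E
```

```text
Traceback (most recent call last):
  File "loc.py", line 22, in locate
    b=(l==1+np.argmax(st[1:,4])).astype(np.uint8)
            ~~~~~~~~~^^^^^^^^^^
ValueError: attempt to get argmax of an empty sequence
```

Run:
```python
from loc import *
for n in("scene","top"):
    p=cams.get_image(n); b=brass(p); m=hull_mask(p,(.4625,-.1135),.036,0)
    print(n,b.sum(),m.sum(),proj(p,np.array([.4625,-.1135,.018])))
    h=cv2.cvtColor(p["img"],cv2.COLOR_BGR2HSV); u,v=proj(p,np.array([.4625,-.1135,.018])).astype(int); print(h[v-2:v+3,u].tolist())
```

```text
scene 3631 289 [232.69269765 252.46809169]
[[19, 176, 159], [18, 173, 155], [18, 159, 112], [18, 163, 117], [18, 174, 129]]
top 787 208 [390.32201684 279.17591432]
[[22, 119, 165], [21, 116, 138], [22, 114, 125], [22, 114, 134], [20, 115, 118]]
```

```bash
sed -i 's/\[...,1\]>120/[...,1]>75/' loc.py
python3 - <<'E'
from loc import *
ps=[cams.get_image(n) for n in("scene","top")]
G={20:(.4625,-.1135),30:(.462,-.272),40:(.433,.0945),50:(.443,.246)}
for k,g in G.items():
    o,r=locate(ps,g,.016+k/1000); print(k,o.round(4).tolist(),np.round(r,2),o.mean(0).round(4))
S=np.array([[.6330,.0246],[.643,-.033],[.652,-.090],[.6613,-.147]])
a=np.array([.987,.163,0]);a/=np.linalg.norm(a);z=np.array([0,0,-1.])
for y in(a,-a):
    R=np.c_[np.cross(y,z),y,z]
    for q in list(G.values())+S.tolist():
        s=arm.solve_ik([*q,.03],R); print(None if s is None else np.round(s,0))
E
```

```text
20 [[0.4604, -0.1122], [0.4617, -0.1142]] [0.89 0.89] [ 0.4611 -0.1132]
30 [[0.4561, -0.2726], [0.4573, -0.2743]] [0.88 0.87] [ 0.4567 -0.2735]
40 [[0.4305, 0.0983], [0.4327, 0.0954]] [0.89 0.88] [0.4316 0.0969]
50 [[0.4394, 0.2493], [0.4414, 0.2471]] [0.89 0.89] [0.4404 0.2482]
[ 38.  17. -33. 116.  12.  51.   8.]
[ 49.  22. -27. 108.  13.  53.  25.]
[ 35.  19. -58. 120.  20.  52. -25.]
[ 14.  28. -57. 111.  28.  56. -46.]
[ 22.  36. -38.  92.  25.  61. -14.]
[ 27.  37. -38.  90.  25.  61.  -8.]
[ 31.  39. -38.  88.  26.  62.  -3.]
[ 34.  40. -36.  85.  25.  64.   2.]
[ -49.   28.   67.  120.  -32.   53. -134.]
[  30.   20.   -5.  109.    2.   51. -147.]
[ 45.  26. -70. 119.  30.  55. 148.]
[ 24.  38. -71. 111.  41.  62. 125.]
[ -51.   51.   66.   96.  -50.   68. -142.]
[ -45.   52.   66.   94.  -50.   68. -137.]
[ -39.   53.   66.   92.  -51.   70. -133.]
[ -32.   55.   66.   89.  -52.   71. -128.]
```

```bash
cat > pp.py <<'E'
from loc import *
B={20:(.4611,-.1132),30:(.4567,-.2735),40:(.4316,.0969),50:(.4404,.2482)}
S={50:(.6330,.0246),40:(.643,-.033),30:(.652,-.090),20:(.6613,-.147)}
a=np.array([.987,.163,0]);a/=np.linalg.norm(a);z=np.array([0,0,-1.]);R=np.c_[np.cross(a,z),a,z]
def stat(m):
    s=arm.state(); print(m,round(s["time"],1),np.round(s["eef_pos"],4),"open",round(s["opening"],4),"F",np.round(s["ft_force"],1))
def pick(k,xy=None,zg=None,H=.15):
    xy=xy or B[k]; zg=zg or (.014 if k==50 else .0095)
    arm.move_pose([*xy,H],R)
    arm.move_straight([*xy,zg+.03],vel=.15)
    print("contact",arm.move_straight([*xy,zg],vel=.05,f_stop=8)); stat("down")
    arm.close(35); stat("closed")
    arm.move_straight([*xy,H],vel=.12); stat("lifted"); return zg
def place(k,zg,H=.15):
    xy=S[k]
    arm.move_straight([*xy,H],vel=.2)
    arm.move_straight([*xy,zg+.008+.012],vel=.12)
    print("contact",arm.move_straight([*xy,zg+.008+.0005],vel=.03,f_stop=6)); stat("set")
    arm.release(); arm.pause(.3)
    arm.move_straight([*xy,H],vel=.15); stat("done")
def snap(n,f):
    p=cams.get_image(n); cv2.imwrite(f"pics/{f}.png",p["img"]); return p
E
python3 - <<'E'
from pp import *
pick(20); snap("wrist","w20"); snap("scene","s20")
E
```

```text
contact False
down 5.7 [ 0.4612 -0.1131  0.0095] open 0.0854 F [-0.  -0.2  0.7]
closed 6.3 [ 0.4612 -0.1132  0.0097] open 0.0177 F [-1.8  0.1  4.8]
lifted 7.6 [ 0.4606 -0.1131  0.1493] open 0.0176 F [-0.8  0.5 -1.1]
```

View pics/s20.png

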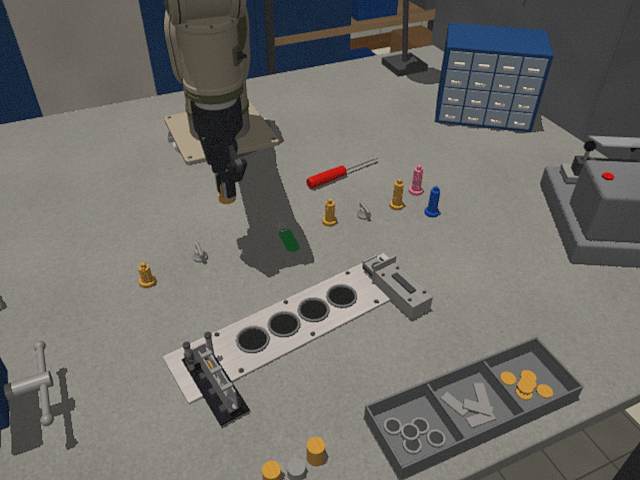

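View pics/w20.png

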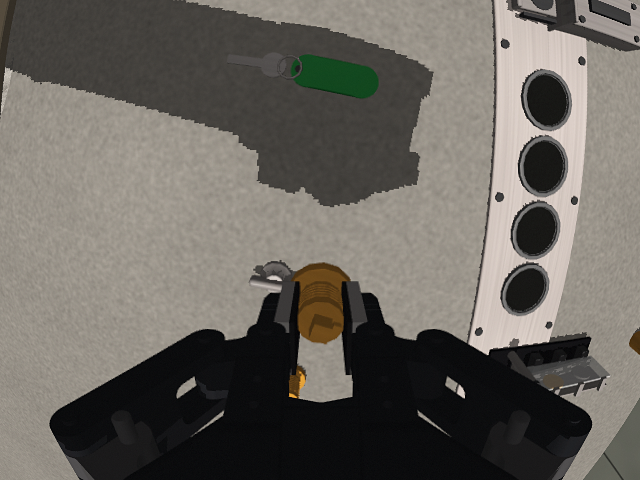

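The shortest barrel is held straight between the pads, at wrist pixel (320,305), with the head below. I'll place it and look.

Run:
```python
from pp import *
place(20,.0095)
ps=[snap("scene","s20p"),snap("top","t20p")]
o,r=locate(ps,S[20],.036,.008); print(o.round(4).tolist(),np.round(r,2))
cv2.imwrite("pics/c20p.png",cv2.resize(ps[0]["img"][260:440,150:400],None,fx=3,fy=3))
```

```text
contact True
set 10.5 [ 0.6611 -0.1471  0.0178] open 0.0176 F [-1.8  0.4  5.4]
done 12.5 [ 0.6607 -0.147   0.1488] open 0.0855 F [ 0.7 -0.8  0.1]
[[0.6617, -0.1465], [0.6618, -0.148]] [0.95 0.93]
```

View pics/c20p.png

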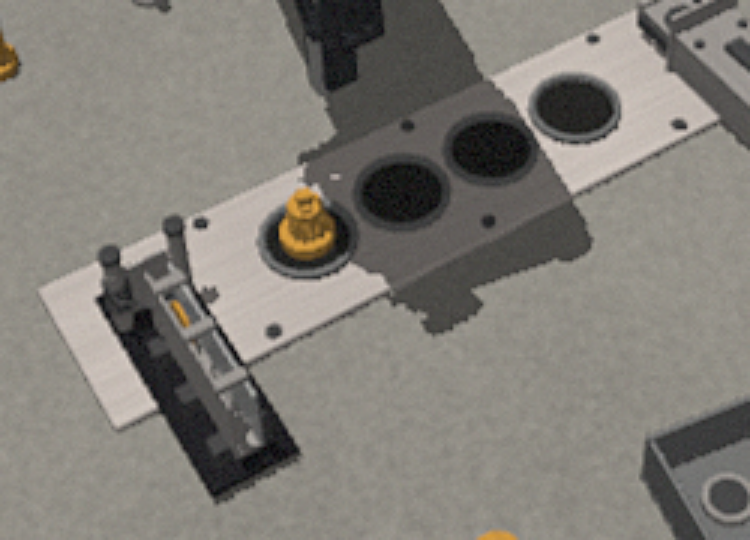

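The shortest barrel stands upright and centred in the seat next to the gated track, at crop pixel (307,230). Next is barrel30.

Run:
```python
from pp import *
zg=pick(30)
if arm.state()["opening"]>.014:
    place(30,zg)
    ps=[snap("scene","s30p"),snap("top","t30p")]
    for k in(20,30):
        o,r=locate(ps,S[k],.016+k/1000,.008); print(k,o.round(4).tolist(),np.round(r,2))
```

```text
contact False
down 15.2 [ 0.4568 -0.2735  0.0095] open 0.0852 F [ 0.3 -0.4 -0.5]
closed 15.8 [ 0.4568 -0.2735  0.0097] open 0.0181 F [-0.7  1.7  3.6]
lifted 17.1 [ 0.4563 -0.2733  0.1492] open 0.0178 F [ 0.9 -0.4 -1.7]
contact True
set 20.2 [ 0.6518 -0.0901  0.0178] open 0.0179 F [-1.   0.   5.1]
done 22.2 [ 0.6514 -0.09    0.1488] open 0.0854 F [ 0.2  0.1 -0.2]Traceback (most recent call last):
  File "<stdin>", line 7, in <module>
  File "loc.py", line 22, in locate
    b=(l==1+np.argmax(st[1:,4])).astype(np.uint8)
            ~~~~~~~~~^^^^^^^^^^
    return _wrapfunc(a, 'argmax', axis=axis, out=out, **kwds)
    return bound(*args, **kwds)
ValueError: attempt to get argmax of an empty sequence
```

View pics/s30p.png

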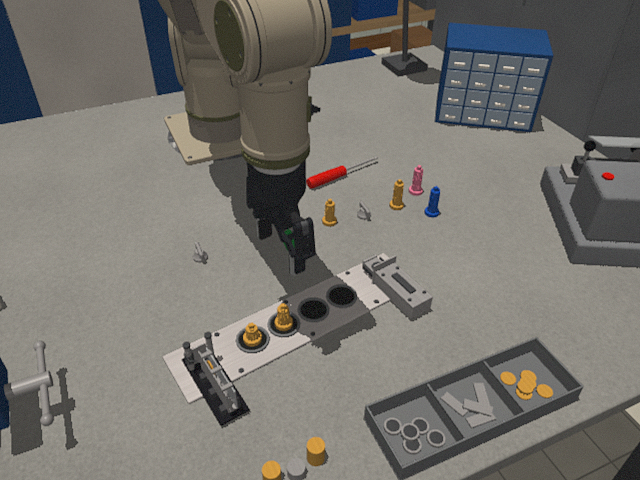

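Both barrels stand upright, at (252,335) and (284,320). The localisation failed only because the arm blocked the top camera. Continuing with barrels 40 and 50.

Run:
```python
from pp import *
zg=pick(40)
if arm.state()["opening"]>.014: place(40,zg); snap("scene","s40p")
```

```text
contact False
down 25.0 [0.4316 0.0971 0.0095] open 0.0854 F [-1.1 -0.6  0. ]
closed 25.6 [0.4317 0.0969 0.0097] open 0.0179 F [-2.  -0.6  4.7]
lifted 27.0 [0.4312 0.0968 0.1493] open 0.0185 F [-0.4 -1.  -0.5]
contact True
set 29.9 [ 0.6429 -0.0331  0.0178] open 0.0179 F [-1.9 -0.5  6.3]
done 31.9 [ 0.6424 -0.0331  0.1489] open 0.0855 F [ 0.4  0.3 -0.2]
```

View pics/s40p.png

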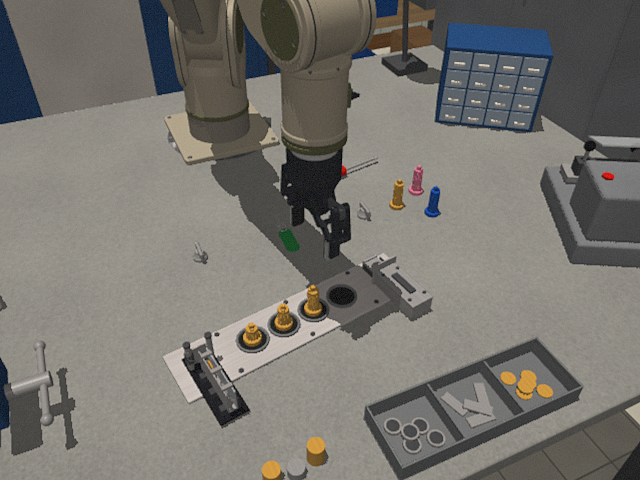

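Three are in place; the third is upright at (313,302). The last one is the brass barrel at (398,194).

Run:
```python
from pp import *
zg=pick(50)
if arm.state()["opening"]>.014:
    place(50,zg)
    arm.move_straight([.45,.05,.25],vel=.2)
    arm.move_pose([.25,-.45,.25],R) if arm.solve_ik([.25,-.45,.25],R) is not None else print("no ik")
    ps=[snap("scene","s50p"),snap("top","t50p")]; stat("end")
    for k in(20,30,40,50):
        try:
            o,r=locate(ps,S[k],.016+k/1000,.008); print(k,o.round(4).tolist(),np.round(r,2),S[k])
        except ValueError as e: print(k,e)
    cv2.imwrite("pics/cf.png",np.hstack([cv2.resize(ps[0]["img"][240:420,160:410],(400,288)),cv2.resize(ps[1]["img"][100:280,240:490],(400,288))]))
```

```text
contact False
down 34.9 [0.4404 0.2484 0.0141] open 0.0853 F [0.1 0.8 0.3]
closed 35.5 [0.4405 0.2482 0.0142] open 0.0179 F [-1.5 -1.   3.4]
lifted 36.8 [0.44   0.2479 0.1493] open 0.018 F [-0.1 -0.5 -1.5]
contact True
set 40.0 [0.6328 0.0245 0.0222] open 0.0177 F [-1.  -1.2  5.3]
done 41.9 [0.6324 0.0244 0.1489] open 0.0854 F [ 0.9  0.3 -0.3]
end 45.2 [ 0.251  -0.4494  0.2501] open 0.0852 F [ 0.2 -0.1 -0.5]
20 [[0.6617, -0.1462], [0.6616, -0.148]] [0.92 0.92] (0.6613, -0.147)
30 [[0.6522, -0.0891], [0.6522, -0.0909]] [0.94 0.96] (0.652, -0.09)
40 [[0.6433, -0.0328], [0.6431, -0.0342]] [0.96 0.97] (0.643, -0.033)
50 [[0.6337, 0.024], [0.6335, 0.0225]] [0.94 0.96] (0.633, 0.0246)
```

View pics/cf.png

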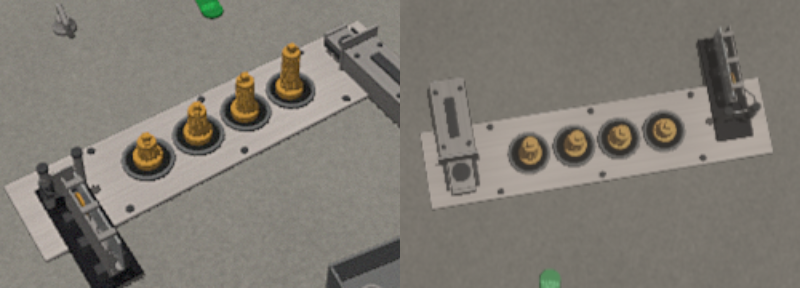

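View pics/s50p.png

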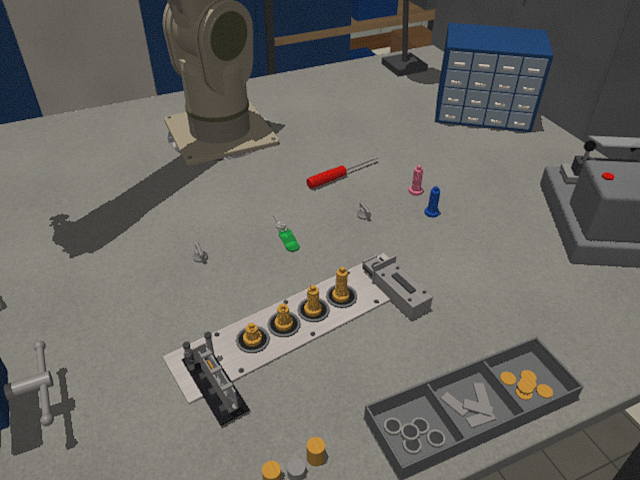

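All four barrels stand upright and centred, in order, and both look-alikes are untouched. Handing in.

Run:
```python
from cell import arm
print(arm.hand_in())
```

```text
the job is handed in; nothing more can be done
None
```

I set the four brass barrels head down in the four seats, shortest next to the gated coin track and longest in the farthest seat. I then released them all, moved the arm clear and handed the job in at about 45 s.

- **Final check:** the final scene and top pictures show every barrel upright and in order. Each axis measures within about 2 mm of its seat centre. The pink and blue look-alikes were left where they stood.
- **Failed check:** one position measurement, after the second barrel, failed because the arm blocked the top camera. The final check covered that barrel too.
- **Disagreement:** the networks' first position estimates scattered by up to about 13 mm. I refined them by fitting the barrels' outlines in both cameras, which then agreed to about 4 mm.

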